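Clear the mat and turn out the case cup

ROBOT

A 6-joint arm with a two-finger parallel gripper is mounted at the origin on the work surface. World frame = base frame: x ahead of the robot, y to its left, z up, the work surface at z = 0. Lengths are in m, angles in rad, forces in N, time in s.
With the tool pointing down it reaches from about 0.4 to 0.825 m from the base axis. Payload 7 kg.
Tool frame: the origin (TCP) lies between the finger pads; the fingertips stand 11 mm ahead of it and the grasp point (between the pads) lies 8 mm behind it; y points along the fingers, z is the direction in which the jaws open and shut, and the axes are right-handed (so a half turn about y gives the same grasp; the last joint's range is limited). The gripper opens to 85 mm and grips with 20 to 120 N. Pads are 22 mm wide; open, the fingers measure 114 mm over their backs; the gripper's body (76 mm by 85 mm) begins 54 mm behind the grasp point. The pads swing forward as they close: fully open they stand 13 mm farther back than shut.
Start: joints at [1.425, 0.359, 0.012, 0, -1.224, -0.288], TCP at [0.284, 0.612, 0.242] pointing down, gripper open.
Joint ranges: [-3.07, 3.07], [-1.43, 2.12], [-1.02, 1.25], [-3.03, 1.67], [-3.05, -0], [-3.03, 3.03]. Speed limits (rad/s): [2.39, 2.39, 3.01, 3.14, 3.14, 3.14].

INTERFACE

Orientations are given as a unit quaternion [x, y, z, w].
In Python, from plant import arm, eyes, order gives the robot as it stands.
- The arm moves only by the tool move_arm, never from a script. Its argument "targets" is a list of rows, each a list of 6 numbers: the shift along the tool's x, y, z in cm, then the turn, a rotation vector about the tool's x, y, z in degrees. A call has 1 to 20 rows; each row is the pose to reach, as a shift and turn from the pose commanded when the call began, along the tool's axes at that moment; what a row does not reach only later rows make up. A row lasts 1/8 s, in which the tool goes at most 62.5 mm and 10.7 degrees, less where a joint would pass 70% of its speed; a pose out of reach is approached as far as the arm can. A call with a gripper value outside its range is refused whole. "grip" is the finger opening in cm, from 0 to 8.54, set as the call begins (left out, the last holds). The fingers move at their own pace and stop on an object; "newtons" is the grip in N (left out, the last holds). Time passes only in rows, so rows that repeat a pose let the fingers close. It gives the time, the measured TCP pose, the force and the opening at its end, in the units of the state.
- arm.sense(): the state, without advancing time (a new reading comes with each control period).
- eyes.camera(name): name is "scene" or "top" or "wrist"; returns a dict with "pixels" (420x560x3 uint8, red, green, blue), "depth" (420x560 float32, m along the optical axis (not along the pixel's ray), 0 where there is no reading), "fx", "fy", "cx", "cy" (pixels), "xyz" and "orientation" of the camera in the world; the wrist camera has in their place "hand_eye" (4x4, takes a point from camera to tool coordinates, whose origin is the TCP and whose axes are the tool frame's). Camera axes: x right, y down, z forward; pixel columns grow to the right and rows downward; lengths in m; the calibration is good to about 2 mm. A picture is of the moment at which its call begins: read the wrist's pose just before it.
- order.finish_job(): hands the job in, once; it reports no verdict.
The state is a dict: "t": time; "joint_positions": joint angles; "joint_velocities": joint speeds; "joint_torque": joint torques, N m; "tool_pos": TCP position; "tool_rot": TCP orientation; "wrist_force": force on the tool from outside, world axes, zero at the start; "ft_torque": the same for the moment, N m; "grip_width": finger opening in m.
Only numpy, scipy, OpenCV 4.12 (cv2) and the standard library are available. Lean on these libraries where they do the work, as an engineer would, in place of code of your own. Each camera call takes 0.05 s, during which the arm holds its last target. There are 200 camera calls.

TASK

Put every yellow stone offcut that lies on the black mat into the grey waste bin. Then take the blue cup from its cradle, turn it mouth down onto the middle of the white sheet, low over it so that the four castings are not dropped from a height and all end up underneath, and lift the cup straight up so that they stay on the sheet in one heap. Finally stand the empty cup mouth down in the middle of the round green pad, and leave the other things on the bench where they are.

Things in the scene. Friction and masses are not known exactly. Their poses are not given: they have to be found in the camera images.
- mat: black bench mat, 260 x 300 mm (x, y), 4 mm thick, fixed; on its middle a white paper sheet, 180 x 180 mm, flat. Origin at the centre of the underside; the sheet's surface is 4.5 mm above it.
- bin: open grey waste bin, 150 x 180 x 80 mm (x, y, height), walls and floor 4 mm, fixed; origin at the centre of the underside. It stands to the left or the right of the mat.
- cradle: fixed white and aluminium cradle on the other side of the mat from the bin, 130 x 110 mm, 60 mm high; two sloping rails hold the round body of the lying cup from below, touching it over its middle 62 mm, and leave its square foot free. Its +x is the way the cup's mouth faces (away from the robot, within 0.25 rad); origin at the centre of the underside.
- cup: blue parts cup, 0.18 kg empty: a solid square grip foot, 36 x 36 mm, 45 mm long, then a round open body, 104 mm across, 85 mm long, wall 4 mm, inside 80 mm deep; 130 mm long in all. Origin at the centre of the foot's end face; +z along the axis towards the mouth; x, y square to the foot's flats. Starts in the cradle holding the castings, mouth 10 degrees above level, y level. Lifts straight out.
- cup_grip (a point): point on the cup's axis inside the square foot, 20 mm from its end face: where to grip it, across two of the flats
- cup_rim (a point): centre of the cup's mouth, on the axis 130 mm from the foot's end face
- casting0: peach dental casting with a row of cream teeth, 30 x 26 x 20 mm (x, y, z), 35 g, loose in the cup at the start; origin at the centre of its underside
- casting1: peach dental casting with a row of cream teeth, 30 x 26 x 20 mm (x, y, z), 35 g, loose in the cup at the start; origin at the centre of its underside
- casting2: peach dental casting with a row of cream teeth, 30 x 26 x 20 mm (x, y, z), 35 g, loose in the cup at the start; origin at the centre of its underside
- casting3: peach dental casting with a row of cream teeth, 30 x 26 x 20 mm (x, y, z), 35 g, loose in the cup at the start; origin at the centre of its underside
- offcut0: chunky yellow stone offcut, 66 x 28 mm (x, y) and 24 mm high in the middle, 18 mm at the ends, about 60 g, on the mat at the start (4 to 6 of the six are there; absent ones read None); origin at the centre of its underside, its y is the narrow way to grip it
- offcut1: chunky yellow stone offcut, 68 x 30 mm (x, y) and 24 mm high in the middle, 18 mm at the ends, about 60 g, on the mat at the start (4 to 6 of the six are there; absent ones read None); origin at the centre of its underside, its y is the narrow way to grip it
- offcut2: chunky yellow stone offcut, 62 x 26 mm (x, y) and 24 mm high in the middle, 18 mm at the ends, about 60 g, on the mat at the start (4 to 6 of the six are there; absent ones read None); origin at the centre of its underside, its y is the narrow way to grip it
- offcut3: chunky yellow stone offcut, 68 x 32 mm (x, y) and 24 mm high in the middle, 18 mm at the ends, about 60 g, on the mat at the start (4 to 6 of the six are there; absent ones read None); origin at the centre of its underside, its y is the narrow way to grip it
- offcut4: chunky yellow stone offcut, 64 x 30 mm (x, y) and 24 mm high in the middle, 18 mm at the ends, about 60 g, on the mat at the start (4 to 6 of the six are there; absent ones read None); origin at the centre of its underside, its y is the narrow way to grip it
- offcut5: chunky yellow stone offcut, 66 x 26 mm (x, y) and 24 mm high in the middle, 18 mm at the ends, about 60 g, on the mat at the start (4 to 6 of the six are there; absent ones read None); origin at the centre of its underside, its y is the narrow way to grip it
- pad: round green drying pad, 130 mm across, 4 mm thick, fixed; origin at the centre of the underside. Stands beyond the bin or the cradle, left or right.
- jar: white jar with a yellow lid, 64 mm across, 85 mm high, not to be disturbed; origin at the centre of the underside
- bottle: clear bottle with a green cap, 66 mm across, 200 mm high, beyond the mat, not to be disturbed; origin at the centre of the underside
- spatula: spatula 190 mm long, lying across the bench beyond the mat, not to be disturbed
- brush: brush 170 mm long, lying at the left of the bench, not to be disturbed
- bowl: small white bowl, 84 mm across, 40 mm high, beyond the mat, not to be disturbed; origin at the centre of the underside
Not all that is in view belongs to the job. Leave any red look-alike of the offcut2 alone.

How it is judged:
On the way, in this order (a step that is already met when the one before it is completed fails the run):
1. all offcuts that are present lie in the waste bin (x of offcut0 in the frame of bin between -0.073 and 0.073 m and y of offcut0 in the frame of bin between -0.088 and 0.088 m and height (world z) of each of offcut0, offcut1, offcut2, offcut3, offcut4, offcut5 below 0.08 m and x of offcut1 in the frame of bin between -0.073 and 0.073 m and y of offcut1 in the frame of bin between -0.088 and 0.088 m and x of offcut2 in the frame of bin between -0.073 and 0.073 m and y of offcut2 in the frame of bin between -0.088 and 0.088 m and x of offcut3 in the frame of bin between -0.073 and 0.073 m and y of offcut3 in the frame of bin between -0.088 and 0.088 m and x of offcut4 in the frame of bin between -0.073 and 0.073 m and y of offcut4 in the frame of bin between -0.088 and 0.088 m and x of offcut5 in the frame of bin between -0.073 and 0.073 m and y of offcut5 in the frame of bin between -0.088 and 0.088 m), for 0.2 s.
2. the cup stands mouth down, its rim flat on the sheet (axis within 50 mm of the sheet's middle along each side), all four castings under it (angle between cup's own z axis and vertical above 3 rad and height (world z) of cup_rim below 0.016 m and x of cup in the frame of mat between -0.05 and 0.05 m and y of cup in the frame of mat between -0.05 and 0.05 m and horizontal distance between each of casting0, casting1, casting2, casting3 and cup below 0.05 m), for 0.2 s.
3. the cup has been lifted straight up, still mouth down: rim 80 mm up, all castings left lying on the sheet within 90 mm of the cup's axis (angle between cup's own z axis and vertical above 2.8 rad and height (world z) of cup_rim above 0.08 m and horizontal distance between each of casting0, casting1, casting2, casting3 and cup below 0.09 m and height (world z) of each of casting0, casting1, casting2, casting3 below 0.06 m), for 0.05 s.
At the end, for the whole second after the job is handed in: The cup stands mouth down and flat on the green pad, its axis within 25 mm of the pad's centre; the four castings lie at rest on the white sheet in one heap (no two centres more than 140 mm apart); every offcut present is at rest in the waste bin, below its rim (all of step 1 and angle between cup's own z axis and vertical above 3 rad and height (world z) of cup_rim below 0.016 m and horizontal distance between cup and pad below 0.025 m and linear speed of each of cup, casting0, casting1, casting2, casting3, offcut0, offcut1, offcut2, offcut3, offcut4, offcut5 below 0.02 m/s and x of casting0 in the frame of mat between -0.09 and 0.09 m and y of casting0 in the frame of mat between -0.09 and 0.09 m and height (world z) of each of casting0, casting1, casting2, casting3 below 0.06 m and x of casting1 in the frame of mat between -0.09 and 0.09 m and y of casting1 in the frame of mat between -0.09 and 0.09 m and x of casting2 in the frame of mat between -0.09 and 0.09 m and y of casting2 in the frame of mat between -0.09 and 0.09 m and x of casting3 in the frame of mat between -0.09 and 0.09 m and y of casting3 in the frame of mat between -0.09 and 0.09 m and horizontal distance between each of casting1, casting2, casting3 and casting0 below 0.14 m and horizontal distance between each of casting2, casting3 and casting1 below 0.14 m and horizontal distance between casting3 and casting2 below 0.14 m); the robot touches nothing.
It fails at once if a casting is dropped from a height (faster than 1.5 m/s) (linear speed of any of casting0, casting1, casting2, casting3 above 1.5 m/s).
It fails at once if the jar, bottle, spatula, brush or bowl is shifted more than 30 mm (distance of any of jar, bottle, spatula, brush, bowl from where it was at the start of the episode above 0.03 m).
Of offcut0, offcut1, offcut2, offcut3, offcut4, offcut5 only 4 to 6 are there at a start; the rules pass over those that are not, and their reading is None.
At some moment in a run one of offcut0, offcut1, offcut2, offcut3, offcut4, offcut5 may be knocked a few centimetres aside while the robot is not near it.
It also fails if it takes over 210 s, if anything falls off the work surface, if the arm or the gripper's body presses on something with over 40 N, if the wrist force passes 120 N, or if a joint passes its speed limit or range.

## Working session

There is one attempt and no reset: what is moved stays moved. The work goes in short steps, Python scripts to look and compute and a tool call to move; the robot and the scene stay as the last step left them, time stands still between calls to the robot, and variables do not carry over. Pictures are saved under pics/ and viewed, about 12 in all and at most 16, crops included, and the job is handed in when it is done.

Besides the shell and the picture viewer there is one more tool, called after ">>>" by a JSON object that holds its "api" and its "payload". move_arm: Moves the arm, as the interface text tells. Its arguments: {"type":"object","properties":{"targets":{"type":"array"},"grip":{"type":"number"},"newtons":{"type":"number"}},"required":["targets"]}

```bash
ls; mkdir -p pics; cat > h.py <<'E'
import numpy as np, cv2
from scipy.spatial.transform import Rotation as R
from plant import arm, eyes, order
def cam(n):
    s=arm.sense(); c=eyes.camera(n)
    if n=="wrist":
        T=np.eye(4);T[:3,:3]=R.from_quat(s["tool_rot"]).as_matrix();T[:3,3]=s["tool_pos"];T=T@np.array(c["hand_eye"])
    else:
        T=np.eye(4);T[:3,:3]=R.from_quat(c["orientation"]).as_matrix();T[:3,3]=c["xyz"]
    c["T"]=T; return c
def save(c,n): cv2.imwrite("pics/"+n,c["pixels"][:,:,::-1])
def ray(c,u,v): return c["T"][:3,:3]@np.array([(u-c["cx"])/c["fx"],(v-c["cy"])/c["fy"],1.])
def onplane(c,u,v,z):
    d=ray(c,u,v);o=c["T"][:3,3];return o+d*(z-o[2])/d[2]
def cloud(c):
    v,u=np.mgrid[:420,:560];z=c["depth"]
    p=np.stack([(u-c["cx"])/c["fx"]*z,(v-c["cy"])/c["fy"]*z,z],-1)
    return p@c["T"][:3,:3].T+c["T"][:3,3]
E
python3 - <<'E'
from h import *
s=arm.sense();print({k:np.round(v,3) for k,v in s.items()})
for n in("scene","top"):
    c=cam(n);save(c,n+"0.png");print(n,c["T"].round(3).tolist(),c["fx"],c["cx"],c["cy"])
    np.savez(n+"0.npz",**{k:c[k] for k in("pixels","depth","fx","fy","cx","cy","T")})
a=cv2.imread("pics/scene0.png");
E
```

```text
pics
{'t': np.float64(0.0), 'joint_positions': array([ 1.425,  0.359,  0.011, -0.   , -1.224, -0.288]), 'joint_velocities': array([-0.002, -0.002, -0.   , -0.002,  0.   , -0.   ]), 'joint_torque': array([ 0.0000e+00, -5.8331e+01,  2.9342e+01,  6.9360e+00, -6.0000e-03,
       -0.0000e+00]), 'tool_pos': array([0.284, 0.612, 0.241]), 'tool_rot': array([-0.152, -0.69 ,  0.691,  0.152]), 'wrist_force': array([ 0.191,  0.168, -0.344]), 'ft_torque': array([ 0.037, -0.029, -0.036]), 'grip_width': np.float64(0.085)}
scene [[0.695, 0.465, -0.548, 1.202], [0.719, -0.443, 0.536, -0.582], [0.006, -0.767, -0.642, 0.836], [0.0, 0.0, 0.0, 1.0]] 468.57249919923925 282.41411995160263 211.84163046662673
top [[-0.016, -0.999, 0.037, 0.5], [-1.0, 0.016, 0.003, 0.042], [-0.003, -0.037, -0.999, 1.405], [0.0, 0.0, 0.0, 1.0]] 520.6638942448262 280.2753872896305 209.89916333838664
```

View pics/top0.png

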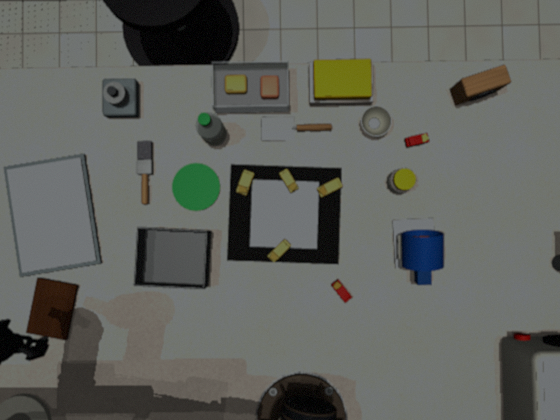

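View pics/scene0.png

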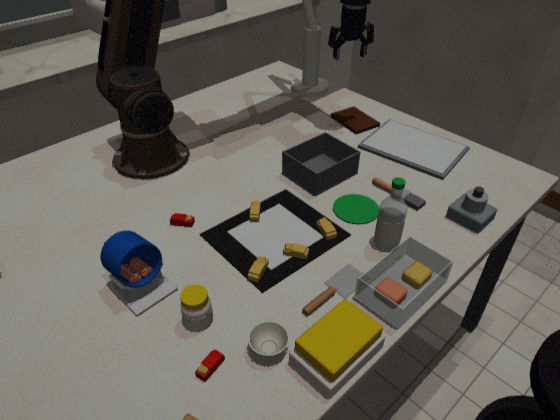

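Top view: the mat is centred at about (284,214), with four yellow offcuts at (246,181), (289,180), (330,187) and (279,251). The bin is at (173,258), the pad at (196,187) and the cup at (423,250), with its foot at (424,277). The red look-alikes are off the mat. The scene view agrees, and it shows the castings inside the cup.

```bash
cat > m0.py <<'E'
from h import *
def ld(n):
    f=np.load(n+"0.npz");return {k:f[k] for k in f}
def tri(c1,p1,c2,p2):
    A=[];b=[]
    for c,p in((c1,p1),(c2,p2)):
        d=ray(c,*p);d/=np.linalg.norm(d);M=np.eye(3)-np.outer(d,d);A.append(M);b.append(M@c["T"][:3,3])
    x,*_=np.linalg.lstsq(np.vstack(A),np.hstack(b),rcond=None);return x
top,sc=ld("top"),ld("scene")
def blobs(c,lo,hi,amin,amax):
    hsv=cv2.cvtColor(c["pixels"],cv2.COLOR_RGB2HSV);m=cv2.inRange(hsv,np.array(lo),np.array(hi))
    cs,_=cv2.findContours(m,cv2.RETR_EXTERNAL,cv2.CHAIN_APPROX_NONE)
    return [(k,np.array(cv2.moments(k)["m10"]/cv2.moments(k)["m00"]) ,cv2.moments(k)) for k in cs if amin<cv2.contourArea(k)<amax]
P={n:cloud(c) for n,c in(("top",top),("scene",sc))}
for n,c in(("top",top),("scene",sc)):
  for nm,lo,hi in(("yel",(15,80,60),(35,255,255)),("green",(45,120,50),(80,255,255)),("blue",(105,120,50),(125,255,255))):
    for k,_,M in blobs(c,lo,hi,60,9000):
        u,v=M["m10"]/M["m00"],M["m01"]/M["m00"]
        z={"yel":.026,"green":.004,"blue":.06}[nm];w=onplane(c,u,v,z)
        x,y,ww,hh=cv2.boundingRect(k)
        m=np.zeros((420,560),np.uint8);cv2.drawContours(m,[k],-1,1,-1)
        q=P[n][m>0]
        # principal axis in world from contour pixels cast on plane
        ww_=np.array([onplane(c,a,b,z)[:2] for a,b in k[:,0]])
        r=cv2.minAreaRect((ww_*1000).astype(np.float32))
        print(n,nm,(round(u),round(v)),w.round(3)[:2],"cloud med",np.median(q,0).round(3),"zmax",np.percentile(q[:,2],95).round(3),"rect",np.round(r[0],0),np.round(r[1],0),round(r[2],1))
E
python3 m0.py
python3 - <<'E'
import sys;sys.argv=['']
from h import *
f=np.load("top0.npz");c={k:f[k] for k in f};P=cloud(c)
hsv=cv2.cvtColor(c["pixels"],cv2.COLOR_RGB2HSV);V=c["pixels"].max(2)
# mat: dark pixels in window
m=np.zeros((420,560),np.uint8);m[155:275,220:350]=(V[155:275,220:350]<35)
k=max(cv2.findContours(m,cv2.RETR_EXTERNAL,cv2.CHAIN_APPROX_NONE)[0],key=cv2.contourArea)
print("mat",cv2.minAreaRect((np.array([onplane(c,a,b,.004)[:2] for a,b in k[:,0]])*1000).astype(np.float32)))
m=np.zeros((420,560),np.uint8);m[185:245,252:317]=V[185:245,252:317]>70
# bin by height
for nm,(a,b,u0,u1),(z0,z1) in(("bin",(215,300,120,220),(.065,.1)),("cradle/cup",(200,300,380,460),(.01,.25)),):
    q=P[a:b,u0:u1].reshape(-1,3);q=q[(q[:,2]>z0)&(q[:,2]<z1)];print(nm,len(q),np.median(q[:,2]),cv2.minAreaRect((q[:,:2]*1000).astype(np.float32)))
# cup foot rows
for v in range(225,292,6): print(v,[tuple(P[v,u].round(3)) for u in(412,424,436)])
print("bottle",P[125,208],"jar",P[180,403])
E
```

```text
top yel (279, 250) [0.445 0.051] cloud med [0.445 0.051 0.027] zmax 0.032 rect [445.  51.] [26. 65.] 44.0
top yel (329, 187) [ 0.611 -0.085] cloud med [ 0.611 -0.085  0.027] zmax 0.033 rect [611. -85.] [29. 67.] 25.7
top yel (144, 189) [0.614 0.406] cloud med [0.614 0.408 0.018] zmax 0.023 rect [615. 405.] [13. 77.] 89.7
top yel (245, 182) [0.628 0.139] cloud med [0.627 0.139 0.027] zmax 0.032 rect [628. 140.] [31. 65.] 68.7
top yel (288, 180) [0.632 0.023] cloud med [0.632 0.024 0.026] zmax 0.032 rect [631.  23.] [62. 27.] 31.7
top yel (404, 179) [ 0.629 -0.285] cloud med [ 0.624 -0.27   0.085] zmax 0.089 rect [ 629. -285.] [58. 59.] 44.0
top yel (314, 127) [ 0.772 -0.049] cloud med [ 0.774 -0.048  0.018] zmax 0.024 rect [772. -48.] [91. 16.] 89.1
top yel (269, 87) [0.882 0.071] cloud med [0.877 0.07  0.047] zmax 0.052 rect [884.  69.] [35. 43.] 89.2
top yel (235, 83) [0.892 0.16 ] cloud med [0.887 0.16  0.042] zmax 0.047 rect [892. 160.] [56. 46.] 89.0
top yel (486, 80) [ 0.89  -0.508] cloud med [ 0.869 -0.478  0.1  ] zmax 0.104 rect [ 890. -508.] [ 50. 125.] 17.6
top yel (342, 78)
[... 3735 characters left out ...]
), (np.float64(0.376), np.float64(-0.372), np.float64(-0.006))]
279 [(np.float64(0.362), np.float64(-0.305), np.float64(0.001)), (np.float64(0.37), np.float64(-0.313), np.float64(0.088)), (np.float64(0.361), np.float64(-0.369), np.float64(0.001))]
285 [(np.float64(0.346), np.float64(-0.304), np.float64(0.003)), (np.float64(0.345), np.float64(-0.337), np.float64(-0.0)), (np.float64(0.345), np.float64(-0.368), np.float64(0.004))]
291 [(np.float64(0.33), np.float64(-0.304), np.float64(0.001)), (np.float64(0.329), np.float64(-0.337), np.float64(-0.001)), (np.float64(0.329), np.float64(-0.368), np.float64(0.003))]
bottle [0.7516818  0.21437555 0.1725157 ] jar [ 0.62113433 -0.26837234  0.08081654]
```

```bash
cat >> h.py <<'E'
def down(phi):
    f=np.radians(phi);c,s=np.cos(f),np.sin(f);return np.array([[s,0,c],[-c,0,s],[0,-1,0]])
def row(p,M,s=None):
    s=s or arm.sense();R0=R.from_quat(s["tool_rot"]).as_matrix()
    return np.r_[R0.T@(np.array(p)-s["tool_pos"])*100,np.degrees(R.from_matrix(R0.T@M).as_rotvec())].round(1)
def go(*wps):
    s=arm.sense();R0=R.from_quat(s["tool_rot"]).as_matrix();z=np.degrees(np.arctan2(R0[1,2],R0[0,2]))
    print("t",round(float(s["t"]),1),"pos",s["tool_pos"].round(4),"jaw",z.round(1),"j",s["joint_positions"].round(2),"w",round(float(s["grip_width"]),4),"F",np.round(s["wrist_force"],1))
    for p,phi in wps:
        ph=min((phi+180*k for k in range(-3,4)),key=lambda a:abs(a-z)); print(p,phi,row(p,down(ph),s).tolist())
E
python3 -c "
from h import *
go(((.54,.036,.36),0),((.54,.036,.36),-90))
c=cam('wrist');print(c['fx'],np.round(c['hand_eye'],3).tolist())"
```

```text
t 0.1 pos [0.2836 0.6121 0.2415] jaw -114.9 j [ 1.43  0.36  0.01 -0.   -1.22 -0.29] w 0.0853 F [-0.3 -0.7 -0.2]
(0.54, 0.036, 0.36) 0 [-47.5, -11.8, 41.5, -0.1, 65.1, -0.1]
(0.54, 0.036, 0.36) -90 [-47.5, -11.8, 41.5, -0.1, -24.9, 0.0]
325.58207535931456 [[0.0, 0.955, 0.296, -0.075], [0.001, -0.296, 0.955, -0.13], [1.0, -0.0, -0.001, 0.001], [0.0, 0.0, 0.0, 1.0]]
```

>>> {"api": "move_arm", "payload": {"targets": [[-47.5,-11.8,41.5,0,65,0],[-47.5,-11.8,41.5,0,65,0],[-47.5,-11.8,41.5,0,65,0],[-47.5,-11.8,41.5,0,65,0],[-47.5,-11.8,41.5,0,65,0],[-47.5,-11.8,41.5,0,65,0],[-47.5,-11.8,41.5,0,65,0],[-47.5,-11.8,41.5,0,65,0],[-47.5,-11.8,41.5,0,65,0],[-47.5,-11.8,41.5,0,65,0],[-47.5,-11.8,41.5,0,65,0],[-47.5,-11.8,41.5,0,65,0],[-47.5,-11.8,41.5,0,65,0],[-47.5,-11.8,41.5,0,65,0]], "grip": 6}}

```text
t: 1.9
tool_pos: [0.5399, 0.0374, 0.3602]
tool_rot: [-0.499, -0.501, 0.501, 0.499]
wrist_force: [-0.2, -0.5, -0.5]
grip_width: 0.0603
```

```bash
cat > off.py <<'E'
from h import *
def off(c,verbose=True):
    hsv=cv2.cvtColor(c["pixels"],cv2.COLOR_RGB2HSV);m=cv2.inRange(hsv,(15,80,60),(35,255,255));P=cloud(c);o=[]
    for k in cv2.findContours(m,cv2.RETR_EXTERNAL,cv2.CHAIN_APPROX_NONE)[0]:
        if cv2.contourArea(k)<60: continue
        mm=np.zeros(m.shape,np.uint8);cv2.drawContours(mm,[k],-1,1,-1);q=P[mm>0];zt=np.percentile(q[:,2],90)
        w=np.array([onplane(c,a,b,.022)[:2]*1000 for a,b in k[:,0]]).astype(np.float32);r=cv2.minAreaRect(w)
        if not(40<max(r[1])<90 and 15<min(r[1])<48): continue
        nar=r[2] if r[1][0]<r[1][1] else r[2]+90
        u,v=k[:,0].mean(0)
        o.append((np.r_[np.round(r[0],1)],np.round(r[1]),round(nar,1),zt.round(3),np.round(np.median(q[:,:2],0),3),(int(u),int(v))))
        if verbose: print("ctr",np.round(r[0],1),"size",np.round(r[1]),"narrow",round(nar,1),"z90",zt.round(3),"med",np.median(q[:,:2],0).round(3),"px",(int(u),int(v)))
    return o
E
python3 - <<'E'
from off import *
go()
c=cam("wrist");save(c,"w1.png");off(c)
print("top");off(cam("top"))
E
```

```text
t 1.9 pos [0.5399 0.0374 0.3602] jaw -179.8 j [ 0.43  0.08 -0.08 -0.   -1.41 -0.43] w 0.0603 F [-0.2 -0.5 -0.5]
ctr [614.7 396.7] size [81. 24.] narrow 93.5 z90 0.421 med [0.609 0.401] px (240, 366)
ctr [627.3 138.3] size [38. 65.] narrow 68.6 z90 0.028 med [0.627 0.137] px (225, 229)
ctr [446.1  50.9] size [26. 69.] narrow 44.3 z90 0.028 med [0.447 0.049] px (346, 173)
ctr [629.8  22.7] size [63. 28.] narrow 119.9 z90 0.028 med [0.63  0.022] px (219, 153)
ctr [611.  -84.7] size [30. 67.] narrow 25.4 z90 0.027 med [ 0.61  -0.085] px (229, 72)
top
ctr [443.8  51.4] size [24. 64.] narrow 44.1 z90 0.031 med [0.441 0.056] px (278, 251)
ctr [614.9 -93. ] size [29. 51.] narrow 25.7 z90 0.032 med [ 0.614 -0.093] px (332, 185)
ctr [614.9 405.2] size [16. 78.] narrow 89.7 z90 0.022 med [0.614 0.407] px (144, 188)
ctr [885.   69.4] size [35. 43.] narrow 89.2 z90 0.051 med [0.876 0.07 ] px (268, 85)
```

View pics/w1.png

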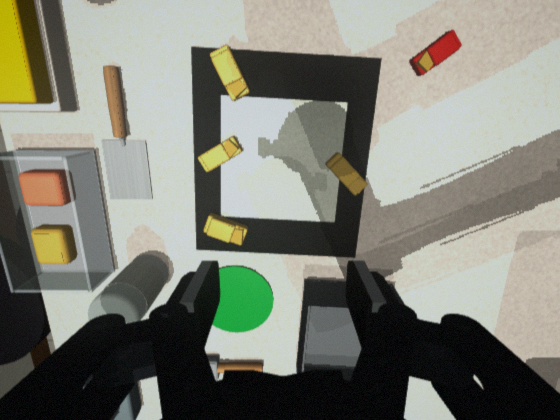

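The wrist view shows the four offcuts at (225,229), (346,173), (219,153) and (229,72). Positions agree with the top view to about 3 mm and the tops sit at 0.028 m, as expected. I'll start with offcut A.

```bash
python3 -c "
from h import *
go(((.446,.051,.10),44),((.446,.051,.018),44))"
```

```text
t 2.0 pos [0.54   0.0372 0.3603] jaw -179.8 j [ 0.43  0.08 -0.08 -0.   -1.41 -0.43] w 0.0601 F [ 0.4 -0.4  0.2]
(0.446, 0.051, 0.1) 44 [1.4, 26.0, 9.4, -0.0, -43.8, 0.0]
(0.446, 0.051, 0.018) 44 [1.4, 34.2, 9.4, -0.0, -43.8, 0.0]
```

>>> {"api": "move_arm", "payload": {"targets": [[1.4,26,9.4,0,-44,0],[1.4,26,9.4,0,-44,0],[1.4,26,9.4,0,-44,0],[1.4,26,9.4,0,-44,0],[1.4,26,9.4,0,-44,0],[1.4,26,9.4,0,-44,0],[1.4,28,9.4,0,-44,0],[1.4,30,9.4,0,-44,0],[1.4,32,9.4,0,-44,0],[1.4,33,9.4,0,-44,0],[1.4,34.2,9.4,0,-44,0],[1.4,34.2,9.4,0,-44,0]], "grip": 6}}

```text
t: 3.5
tool_pos: [0.4463, 0.05, 0.0181]
tool_rot: [-0.275, -0.651, 0.651, 0.276]
wrist_force: [0.3, 0.1, 0.8]
grip_width: 0.0595
```

```bash
python3 -c "
from h import *
go(((.446,.051,.16),44),((.434,.275,.16),86.4),((.434,.275,.065),86.4))"
```

```text
t 3.5 pos [0.4463 0.05   0.0181] jaw -135.9 j [ 0.55  0.28 -0.75  0.   -0.54  0.22] w 0.0595 F [0.3 0.1 0.8]
(0.446, 0.051, 0.16) 44 [0.1, -14.2, -0.0, -0.0, 0.1, 0.0]
(0.434, 0.275, 0.16) 86.4 [17.0, -14.2, -14.8, -0.0, -42.3, 0.0]
(0.434, 0.275, 0.065) 86.4 [17.0, -4.7, -14.8, -0.0, -42.3, 0.0]
```

>>> {"api": "move_arm", "payload": {"targets": [[0,0,0,0,0,0],[0,0,0,0,0,0],[0,0,0,0,0,0],[0,0,0,0,0,0],[0,-5,0,0,0,0],[0,-10,0,0,0,0],[0,-14.2,0,0,0,0],[17,-14.2,-14.8,0,-42,0],[17,-14.2,-14.8,0,-42,0],[17,-14.2,-14.8,0,-42,0],[17,-14.2,-14.8,0,-42,0],[17,-14.2,-14.8,0,-42,0],[17,-10,-14.8,0,-42,0],[17,-4.7,-14.8,0,-42,0],[17,-4.7,-14.8,0,-42,0]], "grip": 1, "newtons": 50}}

```text
t: 5.38
tool_pos: [0.4321, 0.272, 0.0625]
tool_rot: [-0.023, -0.704, 0.709, 0.026]
wrist_force: [0.1, -1.0, 0.5]
grip_width: 0.025
```

```bash
python3 -c "
from h import *
from off import *
go(((.434,.275,.16),86.4),((.63,.0225,.16),120),((.63,.0225,.018),120))
off(cam('top'))"
```

```text
t 5.4 pos [0.4321 0.272  0.0625] jaw -94.0 j [ 0.95  0.29 -0.57 -0.   -0.72  0.56] w 0.025 F [ 0.1 -1.   0.5]
(0.434, 0.275, 0.16) 86.4 [-0.1, -9.8, -0.2, -0.4, -0.4, 0.3]
(0.63, 0.0225, 0.16) 120 [-21.4, -9.7, 23.6, -0.3, -34.0, 0.4]
(0.63, 0.0225, 0.018) 120 [-21.5, 4.5, 23.5, -0.3, -34.0, 0.4]
ctr [611.2 -85.5] size [29. 68.] narrow 25.7 z90 0.031 med [ 0.611 -0.085] px (329, 187)
ctr [631.5  22.8] size [62. 27.] narrow 120.1 z90 0.031 med [0.632 0.024] px (288, 179)
ctr [628.3 139.9] size [32. 65.] narrow 68.5 z90 0.031 med [0.628 0.139] px (244, 181)
ctr [885.   69.4] size [35. 43.] narrow 89.2 z90 0.051 med [0.877 0.07 ] px (269, 85)
```

>>> {"api": "move_arm", "payload": {"targets": [[0,0,0,0,0,0],[0,0,0,0,0,0],[0,0,0,0,0,0],[0,-5,0,0,0,0],[0,-9.7,0,0,0,0],[-21.3,-9.7,23.7,0,-34,0],[-21.3,-9.7,23.7,0,-34,0],[-21.3,-9.7,23.7,0,-34,0],[-21.3,-9.7,23.7,0,-34,0],[-21.3,-9.7,23.7,0,-34,0],[-21.3,-9.7,23.7,0,-34,0],[-21.3,-9.7,23.7,0,-34,0],[-21.3,-6,23.7,0,-34,0],[-21.3,-2,23.7,0,-34,0],[-21.3,1,23.7,0,-34,0],[-21.3,3,23.7,0,-34,0],[-21.3,4.5,23.7,0,-34,0],[-21.3,4.5,23.7,0,-34,0],[-21.3,4.5,23.7,0,-34,0]], "grip": 6}}

```text
t: 7.8
tool_pos: [0.6314, 0.0247, 0.0216]
tool_rot: [0.183, -0.683, 0.683, -0.185]
wrist_force: [1.1, 0.1, 0.4]
grip_width: 0.06
```

```bash
python3 -c "
from h import *
from off import *
go(((.63,.0225,.16),120),((.434,.31,.16),86.4),((.434,.31,.068),86.4))
c=cam('top');off(c);save(c,'top2.png')"
```

```text
t 7.8 pos [0.6314 0.0247 0.0216] jaw -59.8 j [ 0.35  0.5  -0.33  0.   -0.74  1.75] w 0.06 F [1.1 0.1 0.4]
(0.63, 0.0225, 0.16) 120 [0.2, -13.8, 0.1, -0.0, 0.2, -0.1]
(0.434, 0.31, 0.16) 86.4 [2.7, -13.9, -34.6, 0.0, 33.8, -0.1]
(0.434, 0.31, 0.068) 86.4 [2.7, -4.7, -34.6, 0.0, 33.8, -0.1]
ctr [610.8 -85.7] size [30. 68.] narrow 25.4 z90 0.03 med [ 0.611 -0.085] px (329, 186)
ctr [614.9 405.2] size [16. 78.] narrow 89.7 z90 0.023 med [0.616 0.407] px (144, 188)
ctr [883.6  69.4] size [35. 41.] narrow 89.2 z90 0.05 med [0.875 0.07 ] px (269, 85)
```

>>> {"api": "move_arm", "payload": {"targets": [[0.2,0.3,0.1,0,0,0],[0.2,0.3,0.1,0,0,0],[0.2,0.3,0.1,0,0,0],[0.2,0.3,0.1,0,0,0],[0.2,0.3,0.1,0,0,0],[0.2,-5,0.1,0,0,0],[0.2,-10,0.1,0,0,0],[0.2,-14,0.1,0,0,0],[2.7,-14,-34.5,0,34,0],[2.7,-14,-34.5,0,34,0],[2.7,-14,-34.5,0,34,0],[2.7,-14,-34.5,0,34,0],[2.7,-14,-34.5,0,34,0],[2.7,-14,-34.5,0,34,0],[2.7,-14,-34.5,0,34,0],[2.7,-10,-34.5,0,34,0],[2.7,-4.7,-34.5,0,34,0],[2.7,-4.7,-34.5,0,34,0],[2.7,-4.7,-34.5,0,34,0]], "grip": 1}}

```text
t: 10.22
tool_pos: [0.435, 0.3093, 0.0686]
tool_rot: [0.024, 0.707, -0.707, -0.024]
wrist_force: [-0.5, -0.5, -0.3]
grip_width: 0.0249
```

```bash
python3 -c "
from h import *
from off import *
c=cam('top');off(c);save(c,'top3.png')
go(((.627,.139,.16),68.6),((.627,.139,.018),68.6))
"
```

```text
ctr [611.2 -85.5] size [30. 68.] narrow 24.3 z90 0.031 med [ 0.611 -0.085] px (329, 187)
ctr [628.3 139.9] size [32. 65.] narrow 68.5 z90 0.031 med [0.627 0.139] px (244, 181)
ctr [885.   69.4] size [35. 43.] narrow 89.2 z90 0.051 med [0.876 0.07 ] px (269, 86)
t 10.3 pos [0.4352 0.3098 0.0692] jaw -93.9 j [ 0.99  0.31 -0.52  0.   -0.74  0.52] w 0.0251 F [-0.   0.8 -0.1]
(0.627, 0.139, 0.16) 68.6 [-20.3, -9.1, 15.7, 0.1, 17.5, -0.1]
(0.627, 0.139, 0.018) 68.6 [-20.3, 5.1, 15.8, 0.1, 17.5, -0.1]
```

View pics/top3.png

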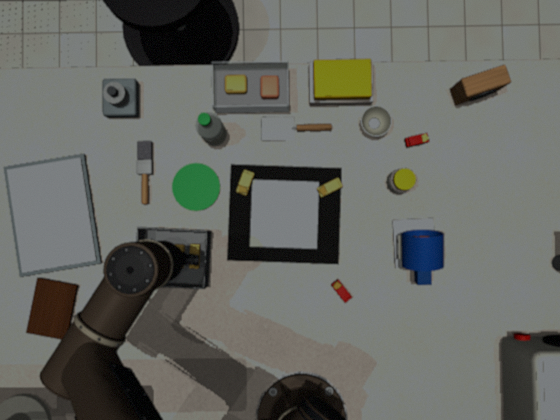

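The first offcut is in the bin near (193,250), and the second is held above the bin. C at (245,182) and B at (330,187) haven't moved.

>>> {"api": "move_arm", "payload": {"targets": [[0,0,0,0,0,0],[0,0,0,0,0,0],[0,0,0,0,0,0],[0,-5,0,0,0,0],[0,-9.2,0,0,0,0],[-20.3,-9.2,15.7,0,17.5,0],[-20.3,-9.2,15.7,0,17.5,0],[-20.3,-9.2,15.7,0,17.5,0],[-20.3,-9.2,15.7,0,17.5,0],[-20.3,-9.2,15.7,0,17.5,0],[-20.3,-9.2,15.7,0,17.5,0],[-20.3,-6,15.7,0,17.5,0],[-20.3,-2,15.7,0,17.5,0],[-20.3,1,15.7,0,17.5,0],[-20.3,3,15.7,0,17.5,0],[-20.3,5.1,15.7,0,17.5,0],[-20.3,5.1,15.7,0,17.5,0],[-20.3,5.1,15.7,0,17.5,0],[-20.3,5.1,15.7,0,17.5,0]], "grip": 6}}

```text
t: 12.65
tool_pos: [0.6265, 0.1395, 0.0176]
tool_rot: [0.131, 0.695, -0.694, -0.13]
wrist_force: [-0.3, -1.0, 1.6]
grip_width: 0.0598
```

```bash
python3 -c "
from h import *
go(((.627,.139,.018),68.6),((.627,.139,.16),68.6),((.434,.35,.16),86.4),((.434,.35,.068),86.4))
"
```

```text
t 12.7 pos [0.6265 0.1395 0.0176] jaw -111.3 j [ 0.52  0.52 -0.31  0.   -0.74  0.68] w 0.0598 F [-0.3 -1.   1.6]
(0.627, 0.139, 0.018) 68.6 [-0.1, -0.0, 0.0, 0.1, 0.1, -0.1]
(0.627, 0.139, 0.16) 68.6 [-0.1, -14.2, 0.0, 0.1, 0.1, -0.1]
(0.434, 0.35, 0.16) 86.4 [25.6, -14.3, -12.6, 0.1, -17.7, -0.1]
(0.434, 0.35, 0.068) 86.4 [25.6, -5.1, -12.6, 0.1, -17.7, -0.1]
```

>>> {"api": "move_arm", "payload": {"targets": [[0,0,0,0,0,0],[0,0,0,0,0,0],[0,0,0,0,0,0],[0,0,0,0,0,0],[0,-5,0,0,0,0],[0,-10,0,0,0,0],[0,-14.2,0,0,0,0],[25.6,-14.2,-12.6,0,-17.7,0],[25.6,-14.2,-12.6,0,-17.7,0],[25.6,-14.2,-12.6,0,-17.7,0],[25.6,-14.2,-12.6,0,-17.7,0],[25.6,-14.2,-12.6,0,-17.7,0],[25.6,-14.2,-12.6,0,-17.7,0],[25.6,-10,-12.6,0,-17.7,0],[25.6,-5.1,-12.6,0,-17.7,0],[25.6,-5.1,-12.6,0,-17.7,0],[25.6,-5.1,-12.6,0,-17.7,0]], "grip": 1}}

```text
t: 14.78
tool_pos: [0.4345, 0.3496, 0.0686]
tool_rot: [0.023, 0.707, -0.707, -0.022]
wrist_force: [-0.1, 0.4, 0.7]
grip_width: 0.0294
```

```bash
python3 -c "
from h import *
from off import *
c=cam('top');off(c)
go(((.611,-.085,.16),25.4),((.611,-.085,.018),25.4))
"
```

```text
ctr [433.4 276.3] size [27. 64.] narrow 89.4 z90 0.031 med [0.436 0.275] px (194, 256)
ctr [611.2 -85.5] size [30. 68.] narrow 24.3 z90 0.031 med [ 0.61  -0.085] px (329, 187)
ctr [772.4 -46.6] size [88. 16.] narrow 179.1 z90 0.023 med [ 0.773 -0.048] px (313, 126)
ctr [885.   70.7] size [32. 43.] narrow 89.1 z90 0.052 med [0.876 0.07 ] px (268, 85)
t 14.8 pos [0.4346 0.3501 0.0692] jaw -93.7 j [ 1.03  0.34 -0.46  0.   -0.76  0.48] w 0.0291 F [ 0.3 -0.2  0.6]
(0.611, -0.085, 0.16) 25.4 [-20.4, -9.1, 42.3, 0.1, 60.9, -0.0]
(0.611, -0.085, 0.018) 25.4 [-20.4, 5.1, 42.3, 0.1, 60.9, -0.0]
```

>>> {"api": "move_arm", "payload": {"targets": [[0,0,0,0,0,0],[0,0,0,0,0,0],[0,-4,0,0,0,0],[0,-9.2,0,0,0,0],[-20.4,-9.2,42.3,0,61,0],[-20.4,-9.2,42.3,0,61,0],[-20.4,-9.2,42.3,0,61,0],[-20.4,-9.2,42.3,0,61,0],[-20.4,-9.2,42.3,0,61,0],[-20.4,-9.2,42.3,0,61,0],[-20.4,-9.2,42.3,0,61,0],[-20.4,-9.2,42.3,0,61,0],[-20.4,-9.2,42.3,0,61,0],[-20.4,-9.2,42.3,0,61,0],[-20.4,-4,42.3,0,61,0],[-20.4,0,42.3,0,61,0],[-20.4,3,42.3,0,61,0],[-20.4,5.1,42.3,0,61,0],[-20.4,5.1,42.3,0,61,0],[-20.4,5.1,42.3,0,61,0]], "grip": 6}}

```text
t: 17.32
tool_pos: [0.6108, -0.085, 0.0175]
tool_rot: [0.378, 0.598, -0.597, -0.377]
wrist_force: [-0.1, 0.4, 0.5]
grip_width: 0.0598
```

```bash
python3 -c "
from h import *
go(((.611,-.085,.018),25.4),((.611,-.085,.16),25.4),((.434,.32,.16),86.4),((.434,.32,.08),86.4))
"
```

```text
t 17.3 pos [ 0.6108 -0.085   0.0175] jaw -154.6 j [ 0.18  0.49 -0.37  0.   -0.71  0.27] w 0.0598 F [-0.1  0.4  0.5]
(0.611, -0.085, 0.018) 25.4 [-0.0, -0.1, -0.0, 0.1, 0.0, -0.0]
(0.611, -0.085, 0.16) 25.4 [-0.0, -14.3, -0.0, 0.1, 0.0, -0.0]
(0.434, 0.32, 0.16) 86.4 [44.2, -14.3, -1.4, 0.0, -61.0, -0.1]
(0.434, 0.32, 0.08) 86.4 [44.2, -6.3, -1.4, 0.0, -61.0, -0.1]
```

>>> {"api": "move_arm", "payload": {"targets": [[0,0,0,0,0,0],[0,0,0,0,0,0],[0,0,0,0,0,0],[0,0,0,0,0,0],[0,-5,0,0,0,0],[0,-10,0,0,0,0],[0,-14.2,0,0,0,0],[44.2,-14.2,-1.4,0,-61,0],[44.2,-14.2,-1.4,0,-61,0],[44.2,-14.2,-1.4,0,-61,0],[44.2,-14.2,-1.4,0,-61,0],[44.2,-14.2,-1.4,0,-61,0],[44.2,-14.2,-1.4,0,-61,0],[44.2,-14.2,-1.4,0,-61,0],[44.2,-14.2,-1.4,0,-61,0],[44.2,-14.2,-1.4,0,-61,0],[44.2,-10,-1.4,0,-61,0],[44.2,-5.5,-1.4,0,-61,0],[44.2,-5.5,-1.4,0,-61,0]], "grip": 1}}

```text
t: 19.7
tool_pos: [0.4327, 0.3161, 0.0687]
tool_rot: [-0.022, -0.705, 0.709, 0.025]
wrist_force: [-0.2, -0.4, -0.1]
grip_width: 0.0273
```

```bash
python3 -c "
from h import *
from off import *
c=cam('top');off(c)
go(((.434,.32,.25),86.4),((.30,-.22,.30),0))
"
```

```text
ctr [885.   69.4] size [35. 43.] narrow 89.2 z90 0.051 med [0.876 0.07 ] px (268, 85)
t 19.8 pos [0.4338 0.3177 0.0709] jaw -93.7 j [ 1.    0.31 -0.5   0.   -0.76  0.51] w 0.0268 F [ 0.3  0.9 -0.1]
(0.434, 0.32, 0.25) 86.4 [0.0, -17.9, -0.2, -0.2, -0.1, 0.1]
(0.3, -0.22, 0.3) 0 [9.9, -22.7, 54.6, -0.2, 86.3, -0.1]
```

>>> {"api": "move_arm", "payload": {"targets": [[0,0,0,0,0,0],[0,0,0,0,0,0],[0,0,0,0,0,0],[0,-6,0,0,0,0],[0,-12,0,0,0,0],[0,-18,0,0,0,0],[-6.7,-25,31.6,0,88,0],[-6.7,-25,31.6,0,88,0],[-6.7,-25,31.6,0,88,0],[-6.7,-25,31.6,0,88,0],[-6.7,-25,31.6,0,88,0],[-6.7,-25,31.6,0,88,0],[-6.7,-25,31.6,0,88,0],[-6.7,-25,31.6,0,88,0],[-0.7,-29,63,0,176,0],[-0.7,-29,63,0,176,0],[-0.7,-29,63,0,176,0],[-0.7,-29,63,0,176,0],[-0.7,-29,63,0,176,0],[-0.7,-29,63,0,176,0]], "grip": 5}}

```text
t: 22.25
tool_pos: [0.3989, -0.3126, 0.3621]
tool_rot: [0.69, 0.155, -0.155, -0.69]
wrist_force: [-0.1, 1.1, -0.1]
grip_width: 0.0502
```

```bash
python3 -c "
from h import *
from off import *
c=cam('top');off(c);save(c,'top4.png')
go(((.40,-.31,.36),90))
"
```

```text
ctr [433.4 276.3] size [27. 64.] narrow 89.4 z90 0.031 med [0.434 0.275] px (194, 255)
ctr [772.4 -46.6] size [88. 16.] narrow 179.1 z90 0.022 med [ 0.774 -0.051] px (313, 126)
ctr [885.   69.4] size [35. 43.] narrow 89.2 z90 0.051 med [0.875 0.07 ] px (269, 86)
t 22.3 pos [ 0.3991 -0.3121  0.3619] jaw 114.9 j [-0.28  0.02 -0.15  0.   -1.41 -0.86] w 0.05 F [-0.2 -0.4  1.5]
(0.4, -0.31, 0.36) 90 [0.2, 0.2, 0.2, 0.0, 24.9, 0.0]
```

View pics/top4.png

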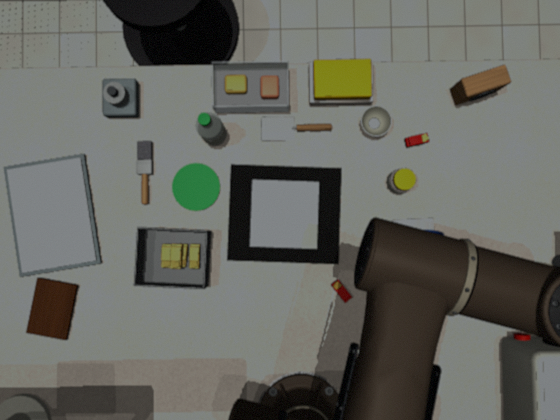

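All four offcuts are in the bin, around (165–198,256), and the mat is clear. Next is the cup.

>>> {"api": "move_arm", "payload": {"targets": [[0.2,0.2,0.2,0,25,0],[0.2,0.2,0.2,0,25,0],[0.2,0.2,0.2,0,25,0],[0.2,0.2,0.2,0,25,0]]}}

```text
t: 22.8
tool_pos: [0.4014, -0.3062, 0.3596]
tool_rot: [0.707, 0.007, -0.007, -0.707]
wrist_force: [0.2, 0.0, -0.4]
grip_width: 0.0498
```

```bash
cat > cup.py <<'E'
from h import *
go()
c=cam("wrist");save(c,"w2.png");P=cloud(c)
hsv=cv2.cvtColor(c["pixels"],cv2.COLOR_RGB2HSV);m=cv2.inRange(hsv,(100,90,30),(130,255,255))
k=max(cv2.findContours(m,cv2.RETR_EXTERNAL,cv2.CHAIN_APPROX_NONE)[0],key=cv2.contourArea)
mm=np.zeros(m.shape,np.uint8);cv2.drawContours(mm,[k],-1,1,-1);q=P[mm>0]
# centreline of what is seen from above, by slices along x
for x0 in np.arange(.34,.51,.01):
    s=q[abs(q[:,0]-x0)<.005]
    if len(s)>15:
        a,b=np.percentile(s[:,1],[2,98]);zt=np.percentile(s[:,2],95)
        print(round(x0,3),len(s),"y",a.round(4),b.round(4),"mid",((a+b)/2).round(4),"w",(b-a).round(4),"ztop",zt.round(4))
for n in("wrist",):
    r=cv2.boundingRect(k);print("bbox",r)
E
python3 cup.py
```

```text
t 22.8 pos [ 0.4014 -0.3062  0.3596] jaw 91.2 j [-0.26  0.02 -0.15 -0.   -1.4  -1.29] w 0.0498 F [ 0.2  0.  -0.4]
0.36 228 y -0.3295 -0.2967 mid -0.3131 w 0.0328 ztop 0.0884
0.37 242 y -0.3294 -0.2965 mid -0.313 w 0.033 ztop 0.0901
0.38 233 y -0.3293 -0.2962 mid -0.3127 w 0.033 ztop 0.0919
0.39 324 y -0.3304 -0.2857 mid -0.3081 w 0.0448 ztop 0.127
0.4 739 y -0.3546 -0.2669 mid -0.3107 w 0.0877 ztop 0.1289
0.41 691 y -0.3575 -0.2653 mid -0.3114 w 0.0922 ztop 0.1307
0.42 688 y -0.3576 -0.2649 mid -0.3113 w 0.0927 ztop 0.1327
0.43 682 y -0.3576 -0.2646 mid -0.3111 w 0.093 ztop 0.1343
0.44 680 y -0.3576 -0.2643 mid -0.311 w 0.0933 ztop 0.1362
0.45 660 y -0.3562 -0.264 mid -0.3101 w 0.0922 ztop 0.138
0.46 662 y -0.3562 -0.2636 mid -0.3099 w 0.0926 ztop 0.1398
0.47 649 y -0.3563 -0.2633 mid -0.3098 w 0.093 ztop 0.1415
0.48 138 y -0.3581 -0.2625 mid -0.3103 w 0.0956 ztop 0.1405
bbox (238, 136, 80, 111)
```

View pics/w2.png

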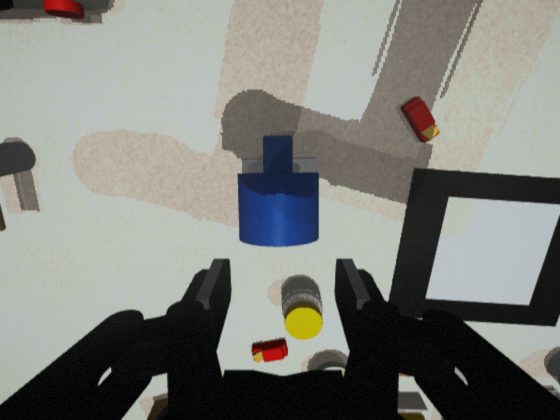

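The foot points up-image at about (278,150) and the mouth faces away. The axis slope is 10.2°, as given, and the yaw is about +1.3°. The grip point is near (0.377, -0.313, 0.072). I'll try a forward tilt above it first.

```bash
cat >> h.py <<'E'
def tilt(phi,th): return down(phi)@R.from_euler("z",-th,degrees=True).as_matrix()
E
python3 -c "
from h import *
for p,th in(((.367,-.313,.22),30),((.367,-.313,.22),40)): print(row(p,tilt(91.3,th)))"
```

```text
[ -3.5  14.   -0.6   0.   -0.1 -30. ]
[ -3.5  14.   -0.6   0.   -0.1 -40. ]
```

>>> {"api": "move_arm", "payload": {"targets": [[-3.5,4,-0.6,0,0,-10],[-3.5,8,-0.6,0,0,-20],[-3.5,14,-0.6,0,0,-30],[-3.5,14,-0.6,0,0,-30],[-3.5,14,-0.6,0,0,-30],[-3.5,14,-0.6,0,0,-30],[-3.5,14,-0.6,0,0,-30]]}}

```text
t: 23.72
tool_pos: [0.3676, -0.3135, 0.2204]
tool_rot: [-0.682, -0.19, -0.177, 0.684]
wrist_force: [-0.6, 0.1, -0.2]
grip_width: 0.0501
```

```bash
cat > kin.py <<'E'
from h import *
from scipy.optimize import least_squares
D=[(.647,.2415,.359,.012),(.506,.3602,.08,-.08),(.406,.0181,.28,-.75),(.602,.0216,.5,-.33),(.467,.3596,.02,-.15),(.598,.0176,.52,-.31),(.521,.0692,.34,-.46)]
D=np.array(D);d,z,a,b=D.T;f=a-b
def res(p): A,B,L1,L2,o=p;return np.r_[A+L1*np.sin(a)+L2*np.cos(f)+o*np.sin(f)-d, B+L1*np.cos(a)-L2*np.sin(f)+o*np.cos(f)-z]
s=least_squares(res,[0,.2,.4,.4,0]);print(s.x.round(3),np.abs(s.fun).max().round(4))
q=arm.sense();print(q["tool_pos"].round(3),q["joint_positions"].round(3),np.degrees(np.array(row(q["tool_pos"],np.eye(3))[3:])*0))
M=R.from_quat(q["tool_rot"]).as_matrix();print("approach",M[:,1].round(3),"jaw",M[:,2].round(3),"F",np.round(q["wrist_force"],1))
E
python3 kin.py
```

```text
[ 0.002 -0.153  0.588  0.462  0.001] 0.009
[ 0.368 -0.313  0.22 ] [-0.539 -0.112 -0.542 -0.409 -0.726 -0.762] [0. 0. 0.]
approach [ 0.501  0.008 -0.866] jaw [-0.018  1.    -0.001] F [-0.6  0.1 -0.2]
```

```bash
python3 -c "
from h import *
for p,th in(((.374,-.3135,.13),20),((.374,-.3135,.067),20),((.380,-.3135,.067),20)): print(row(p,tilt(91.3,th)))"
```

```text
[-4.   8.1 -0.   0.2 -0.2 10. ]
[-7.1 13.6  0.   0.2 -0.2 10. ]
[-6.6 13.9 -0.   0.2 -0.2 10. ]
```

>>> {"api": "move_arm", "payload": {"targets": [[-2,4,0,0,0,5],[-4,8.1,0,0,0,10],[-4,8.1,0,0,0,10],[-5,10,0,0,0,10],[-6,11.7,0,0,0,10],[-6.6,12.7,0,0,0,10],[-7.1,13.6,0,0,0,10],[-7.1,13.6,0,0,0,10],[-7.1,13.6,0,0,0,10]], "grip": 5}}

```text
t: 24.85
tool_pos: [0.3733, -0.3136, 0.0666]
tool_rot: [-0.695, -0.129, -0.117, 0.697]
wrist_force: [0.2, -0.2, -0.7]
grip_width: 0.0498
```

```bash
python3 -c "
from h import *
print(row((.380,-.3135,.067),tilt(91.3,20)))
go()
c=cam('wrist');save(c,'w3.png')"
```

```text
[ 0.6  0.2 -0.   0.1 -0.3  0. ]
t 24.9 pos [ 0.3733 -0.3136  0.0666] jaw 91.0 j [-0.44  0.16 -0.67 -0.35 -0.45 -0.82] w 0.0498 F [ 0.2 -0.2 -0.7]
```

View pics/w3.png

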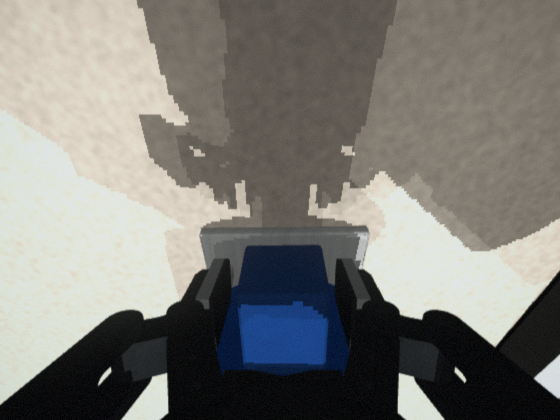

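The fingers straddle the foot at (280,275) with clearance on both sides. I'll close and lift straight up.

>>> {"api": "move_arm", "payload": {"targets": [[0.6,0.2,0,0,0,0],[0.6,0.2,0,0,0,0],[0.6,0.2,0,0,0,0]]}}

```text
t: 25.28
tool_pos: [0.3793, -0.3131, 0.0663]
tool_rot: [-0.695, -0.129, -0.117, 0.697]
wrist_force: [0.8, -0.0, -0.2]
grip_width: 0.05
```

>>> {"api": "move_arm", "payload": {"targets": [[0,0,0,0,0,0],[0,0,0,0,0,0],[0,0,0,0,0,0],[0,0,0,0,0,0],[0.3,-0.9,0,0,0,0],[0.7,-1.9,0,0,0,0],[1.4,-3.8,0,0,0,0],[2.4,-6.6,0,0,0,0],[3.4,-9.4,0,0,0,0],[4.1,-11.3,0,0,0,0],[4.1,-11.3,0,0,0,0]], "grip": 2, "newtons": 100}}

```text
t: 26.65
tool_pos: [0.3797, -0.3136, 0.1884]
tool_rot: [-0.696, -0.13, -0.118, 0.696]
wrist_force: [0.1, -0.0, -3.9]
grip_width: 0.035
```

```bash
cat > c2.py <<'E'
from h import *
import sys
go();s=arm.sense();M=R.from_quat(s["tool_rot"]).as_matrix();print("appr",M[:,1].round(3),"jaw",M[:,2].round(3),"torque",np.round(s["ft_torque"],2))
c=cam("scene");save(c,sys.argv[1]);P=cloud(c)
hsv=cv2.cvtColor(c["pixels"],cv2.COLOR_RGB2HSV);m=cv2.inRange(hsv,(100,90,30),(130,255,255))
q=P[m>0];print("blue",len(q),np.percentile(q,[2,50,98],axis=0).round(3).tolist())
m=cv2.inRange(hsv,(3,50,60),(14,200,255));q=P[m>0];q=q[(q[:,2]<.3)&(q[:,2]>.005)];print(len(q))
E
python3 c2.py s1.png
```

```text
t 26.6 pos [ 0.3797 -0.3136  0.1884] jaw 90.9 j [-0.41 -0.03 -0.57 -0.21 -0.72 -1.01] w 0.035 F [ 0.1 -0.  -3.9]
appr [ 0.345  0.004 -0.939] jaw [-0.017  1.    -0.002] torque [-0.    1.66 -0.01]
blue 2351 [[0.4, -0.363, 0.167], [0.446, -0.312, 0.217], [0.493, -0.263, 0.264]]
1704
```

View pics/s1.png

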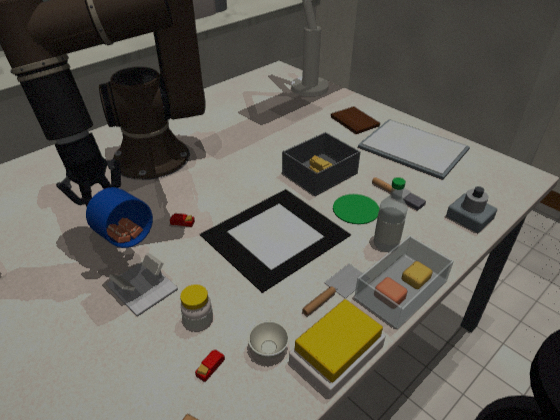

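The cup is lifted with the four castings inside, at (122,220), and it hasn't slipped (35 mm opening, 3.9 N load). Next I carry it slowly to the mat.

>>> {"api": "move_arm", "payload": {"targets": [[0.2,0,0.7,0,0,0],[0.6,0,2,0,0,0],[1.2,0,4.2,0,0,0],[2,0.1,7,0,0,0],[2.9,0.2,9.7,0,0,0],[3.7,0.2,12.5,0,0,0],[4.6,0.3,15.3,0,0,0],[5.4,0.3,18,0,0,0],[6.2,0.4,20.9,0,0,0],[7.1,0.4,23.6,0,0,0],[7.9,0.5,26.4,0,0,0],[8.7,0.5,29.2,0,0,0],[9.4,0.6,31.3,0,0,0],[9.9,0.6,33,0,0,0],[10.2,0.6,34.1,0,0,0],[10.4,0.6,34.8,0,0,0],[10.4,0.6,34.8,0,0,0],[10.4,0.6,34.8,0,0,0]]}}

```text
t: 28.95
tool_pos: [0.4729, 0.036, 0.2161]
tool_rot: [-0.695, -0.128, -0.117, 0.697]
wrist_force: [0.6, -0.4, -3.5]
grip_width: 0.035
```

```bash
cat > flip.py <<'E'
from h import *
go();s=arm.sense()
def tcp(b,ex=.503,c=.008,y=.036):
    B=np.radians(b);E=np.array([ex,.0045+c]);RC=E+.052*np.array([np.sin(B),np.cos(B)])
    a=np.radians(3.4-b);q=RC-.1086*np.array([np.cos(a),np.sin(a)]);return (q[0],y,q[1])
if __name__=="__main__":
  for b in(-10,0,10,20,30,40,50,60,70,80,85,90):
    c=.010 if b<=60 else {70:.009,80:.006,85:.004,90:.001}[b]
    p=tcp(b,c=c);print(b,np.round(p,3),row(p,tilt(91,10-b),s).tolist())
E
python3 flip.py; python3 -c "
from h import *
from off import *
c=cam('top');off(c)
f=np.load('top0.npz')
V=c['pixels'].max(2);m=np.zeros((420,560),np.uint8)
for nm,a in(('mat',V<35),):
  m[155:275,220:350]=a[155:275,220:350]
  k=max(cv2.findContours(m,cv2.RETR_EXTERNAL,cv2.CHAIN_APPROX_NONE)[0],key=cv2.contourArea);print(cv2.boundingRect(k))
"
```

```text
t 28.9 pos [0.4729 0.036  0.2161] jaw 90.9 j [ 0.64 -0.17 -0.84  0.34 -0.65 -2.44] w 0.035 F [ 0.6 -0.4 -3.5]
-10 [0.388 0.036 0.041] [-13.9, 13.6, 0.1, 0.0, -0.1, -0.0]
0 [0.395 0.036 0.06 ] [-12.7, 12.0, 0.1, 0.0, -0.1, 10.0]
10 [0.404 0.036 0.078] [-11.2, 10.6, 0.1, 0.0, -0.1, 20.0]
20 [0.417 0.036 0.094] [-9.4, 9.5, 0.1, 0.0, -0.1, 30.0]
30 [0.432 0.036 0.108] [-7.5, 8.7, 0.1, 0.0, -0.1, 40.0]
40 [0.449 0.036 0.119] [-5.5, 8.3, 0.0, -0.0, -0.1, 50.0]
50 [0.468 0.036 0.127] [-3.5, 8.2, 0.0, -0.0, -0.1, 60.0]
60 [0.488 0.036 0.131] [-1.5, 8.5, -0.0, -0.0, -0.1, 70.0]
70 [0.509 0.036 0.131] [0.5, 9.2, -0.1, -0.0, -0.1, 80.0]
80 [0.529 0.036 0.125] [2.2, 10.5, -0.1, -0.0, -0.1, 90.0]
85 [0.539 0.036 0.12 ] [2.9, 11.2, -0.1, -0.0, -0.1, 95.0]
90 [0.549 0.036 0.114] [3.6, 12.2, -0.1, -0.0, -0.1, 100.0]
ctr [433.4 276.3] size [27. 64.] narrow 89.4 z90 0.03 med [0.434 0.275] px (193, 255)
ctr [885.   69.4] size [35. 43.] narrow 89.2 z90 0.051 med [0.876 0.07 ] px (268, 85)
(228, 165, 113, 110)
```

>>> {"api": "move_arm", "payload": {"targets": [[-1.5,1.7,0,0,0,5],[-3.3,3.7,0,0,0,10],[-6.5,6.8,0,0,0,18],[-8.8,8.7,0,0,0,24],[-9.4,9.5,0,0,0,30],[-8,8.9,0,0,0,37.5],[-6.5,8.5,0,0,0,45],[-5,8.3,0,0,0,52.5],[-3.5,8.2,0,0,0,60],[-2,8.4,0,0,0,67.5],[-0.5,8.8,0,0,0,75],[0.9,9.5,0,0,0,82.5],[2.2,10.5,0,0,0,90],[2.9,11.2,0,0,0,95],[3.6,12,0,0,0,100],[3.6,12,0,0,0,100],[3.6,12,0,0,0,100]]}}

```text
t: 31.12
tool_pos: [0.5483, 0.0372, 0.115]
tool_rot: [0.545, -0.45, -0.459, -0.538]
wrist_force: [-0.7, 0.2, -1.2]
grip_width: 0.035
```

```bash
python3 c2.py s2.png; python3 -c "
from h import *
print(row((.549,.036,.112),tilt(91,-80)))"
```

```text
t 31.1 pos [0.5483 0.0372 0.115 ] jaw 90.9 j [ 0.25  1.08  0.51 -0.33 -2.36 -1.85] w 0.035 F [-0.7  0.2 -1.2]
appr [-0.985 -0.016 -0.174] jaw [-0.016  1.    -0.   ] torque [-0.05 -3.6   0.12]
blue 1337 [[0.511, -0.015, 0.008], [0.573, 0.007, 0.064], [0.607, 0.056, 0.137]]
4238
[ 0.3 -0.  -0.1 -0.1 -0.   0.1]
```

View pics/s2.png

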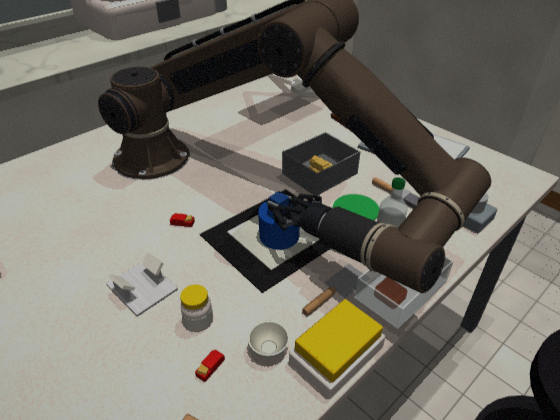

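The cup is mouth down on the sheet at (279,222), with no castings visible outside it. I'll settle the last few millimetres, release, and slide the open fingers straight up off the foot.

>>> {"api": "move_arm", "payload": {"targets": [[0.2,0,0,0,0,0],[0.4,0,0,0,0,0],[0.4,0,0,0,0,0],[0.4,0,0,0,0,0]]}}

```text
t: 31.68
tool_pos: [0.5487, 0.0375, 0.1148]
tool_rot: [0.546, -0.45, -0.46, -0.537]
wrist_force: [-0.8, 3.0, 10.6]
grip_width: 0.035
```

>>> {"api": "move_arm", "payload": {"targets": [[0,0,0,0,0,0],[0,0,0,0,0,0],[0,0,0,0,0,0],[0,0,0,0,0,0],[-1,-0.2,0,0,0,0],[-3,-0.5,0,0,0,0],[-6,-1,0,0,0,0],[-10,-1.7,0,0,0,0],[-15,-2.6,0,0,0,0],[-20,-3.5,0,0,0,0],[-20,-3.5,0,0,0,0],[-20,-3.5,0,0,0,0]], "grip": 6.5}}

```text
t: 33.17
tool_pos: [0.5481, 0.0375, 0.3165]
tool_rot: [0.546, -0.449, -0.458, -0.539]
wrist_force: [0.4, 0.9, -0.4]
grip_width: 0.0652
```

```bash
python3 c2.py s3.png; python3 -c "
from h import *
for p,th in(((.555,.036,.32),0),((.48,.036,.34),0)): print(row(p,tilt(91,th)))
c=cam('top');save(c,'top5.png')"
```

```text
t 33.2 pos [0.5481 0.0375 0.3165] jaw 90.9 j [ 0.24  0.88  0.63 -0.48 -2.66 -2.04] w 0.0652 F [ 0.4  0.9 -0.4]
appr [-0.984 -0.016 -0.176] jaw [-0.016  1.     0.001] torque [ 0.06 -3.28 -0.01]
blue 1971 [[0.514, -0.015, 0.009], [0.574, 0.019, 0.087], [0.607, 0.078, 0.136]]
1547
[ -0.3  -0.8  -0.2  -0.1  -0.  -80. ]
[ -3.6   6.3  -0.   -0.1  -0.  -80. ]
```

View pics/s3.png

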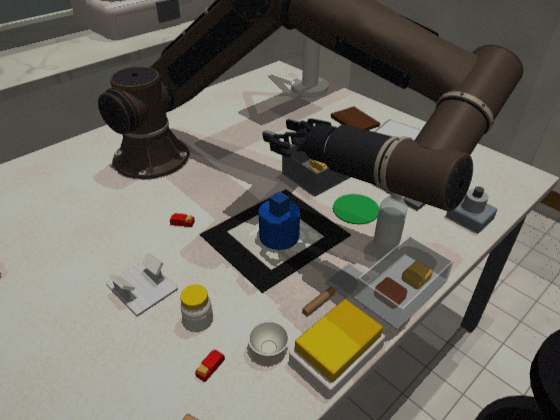

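The cup stands on its own at (279,222), and the foot top at 0.136 m means the rim is flat on the sheet. I'll turn the tool down above it and measure the foot for the regrip.

>>> {"api": "move_arm", "payload": {"targets": [[-0.3,-0.8,-0.2,0,0,-10],[-0.3,-0.8,-0.2,0,0,-20],[-0.3,-0.8,-0.2,0,0,-30],[-0.3,-0.8,-0.2,0,0,-40],[-0.3,-0.8,-0.2,0,0,-50],[-0.3,-0.8,-0.2,0,0,-60],[-0.3,-0.8,-0.2,0,0,-70],[-0.3,-0.8,-0.2,0,0,-80],[-0.3,-0.8,-0.2,0,0,-80],[-0.3,-0.8,-0.2,0,0,-80],[-0.3,-0.8,-0.2,0,0,-80]]}}

```text
t: 34.65
tool_pos: [0.5566, 0.036, 0.3185]
tool_rot: [0.707, 0.005, -0.007, -0.707]
wrist_force: [1.3, -0.1, -0.3]
grip_width: 0.0648
```

```bash
cat > foot.py <<'E'
from h import *
go()
for n in("wrist","top"):
    c=cam(n);P=cloud(c);save(c,n+"_foot%d.png"%int(arm.sense()["t"]))
    hsv=cv2.cvtColor(c["pixels"],cv2.COLOR_RGB2HSV);m=cv2.inRange(hsv,(100,90,30),(130,255,255))
    for nm,a,b in(("foot",.122,.15),("shoulder",.08,.11)):
        q=P[(m>0)&(P[...,2]>a)&(P[...,2]<b)]
        if len(q)>10: print(n,nm,len(q),"z",np.percentile(q[:,2],[5,50,95]).round(4),cv2.minAreaRect((q[:,:2]*1000).astype(np.float32)))
E
python3 foot.py
```

```text
t 34.6 pos [0.5566 0.036  0.3185] jaw 90.9 j [ 0.42  0.13 -0.12 -0.   -1.32 -1.97] w 0.0648 F [ 1.3 -0.1 -0.3]
wrist foot 1320 z [0.1306 0.1326 0.1338] ((554.232421875, 37.823909759521484), (36.179420471191406, 35.535465240478516), 0.6668797731399536)
wrist shoulder 5061 z [0.0864 0.0877 0.0891] ((554.713134765625, 37.47269821166992), (102.36128997802734, 102.103271484375), 47.10264587402344)
top shoulder 21 z [0.0854 0.088  0.0914] ((507.8943176269531, 29.042966842651367), (4.181561470031738, 30.754636764526367), 5.384310245513916)
```

```bash
python3 -c "
from h import *
go(((.5543,.0377,.18),91),((.5543,.0377,.109),91))"
```

```text
t 34.8 pos [0.5566 0.0359 0.3183] jaw 90.9 j [ 0.42  0.13 -0.12 -0.   -1.32 -1.97] w 0.0646 F [ 0.2 -0.3  0.2]
(0.5543, 0.0377, 0.18) 91 [-0.2, 13.8, 0.2, 0.0, -0.1, -0.1]
(0.5543, 0.0377, 0.109) 91 [-0.2, 20.9, 0.2, 0.0, -0.1, -0.1]
```

>>> {"api": "move_arm", "payload": {"targets": [[-0.2,5,0.2,0,0,0],[-0.2,10,0.2,0,0,0],[-0.2,13.8,0.2,0,0,0],[-0.2,16,0.2,0,0,0],[-0.2,18,0.2,0,0,0],[-0.2,19.5,0.2,0,0,0],[-0.2,20.5,0.2,0,0,0],[-0.2,20.9,0.2,0,0,0],[-0.2,20.9,0.2,0,0,0],[-0.2,20.9,0.2,0,0,0]], "grip": 6.5}}

```text
t: 36.0
tool_pos: [0.5542, 0.0379, 0.111]
tool_rot: [-0.707, -0.006, 0.005, 0.707]
wrist_force: [0.8, 0.3, 0.4]
grip_width: 0.0649
```

```bash
python3 -c "
from h import *
go()"
```

```text
t 36.0 pos [0.5542 0.0379 0.111 ] jaw 91.0 j [ 0.42  0.29 -0.43  0.   -0.86 -1.98] w 0.0649 F [0.8 0.3 0.4]
```

>>> {"api": "move_arm", "payload": {"targets": [[0,0,0,0,0,0],[0,0,0,0,0,0],[0,0,0,0,0,0],[0,0,0,0,0,0],[0,0,0,0,0,0],[0,-0.5,0,0,0,0],[0,-1.2,0,0,0,0],[0,-2.2,0,0,0,0],[0,-3.5,0,0,0,0],[0,-5,0,0,0,0],[0,-7,0,0,0,0],[0,-9,0,0,0,0],[0,-11,0,0,0,0],[0,-13,0,0,0,0],[0,-14,0,0,0,0],[0,-14,0,0,0,0],[0,-14,0,0,0,0]], "grip": 2, "newtons": 60}}

```text
t: 38.12
tool_pos: [0.5533, 0.0376, 0.2496]
tool_rot: [0.707, 0.005, -0.006, -0.707]
wrist_force: [0.0, 0.2, -2.5]
grip_width: 0.0355
```

```bash
python3 c2.py s4.png;python3 -c "
from h import *
go(((.6205,.2715,.26),91),((.6205,.2715,.115),91))
c=cam('scene');P=cloud(c)
m=np.zeros((420,560),bool);hsv=cv2.cvtColor(c['pixels'],cv2.COLOR_RGB2HSV)
q=(P[...,2]>.012)&(P[...,2]<.07)&(abs(P[...,0]-.542)<.14)&(abs(P[...,1]-.036)<.14)
n,l,st,ce=cv2.connectedComponentsWithStats(q.astype(np.uint8))
for i in range(1,n):
  if st[i,4]>15: print(st[i,4],P[l==i].mean(0).round(3),P[l==i].min(0).round(3),P[l==i].max(0).round(3))
"
```

```text
t 38.1 pos [0.5533 0.0376 0.2496] jaw 90.9 j [ 0.42  0.16 -0.24 -0.   -1.17 -1.98] w 0.0355 F [ 0.   0.2 -2.5]
appr [-0.001 -0.    -1.   ] jaw [-0.016  1.    -0.   ] torque [-0.03 -0.01 -0.03]
blue 2163 [[0.516, -0.015, 0.146], [0.577, 0.016, 0.216], [0.607, 0.08, 0.274]]
1675
t 38.2 pos [0.5533 0.0376 0.2495] jaw 90.9 j [ 0.42  0.16 -0.24 -0.   -1.17 -1.98] w 0.0355 F [-0.3  0.7 -2.2]
(0.6205, 0.2715, 0.26) 91 [7.1, -1.1, 23.3, 0.0, -0.1, -0.1]
(0.6205, 0.2715, 0.115) 91 [7.1, 13.4, 23.3, 0.0, -0.1, -0.1]
412 [0.549 0.036 0.026] [0.513 0.008 0.012] [0.577 0.068 0.04 ]
```

View pics/s4.png

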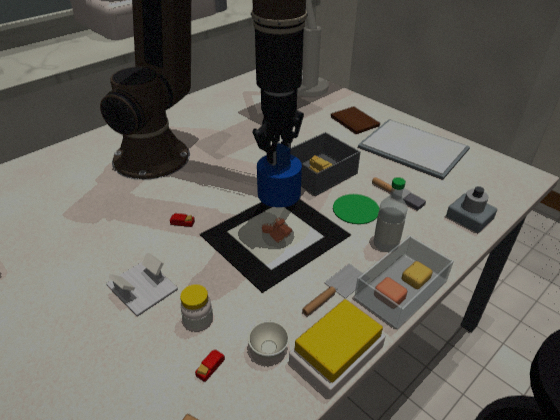

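The heap lies together at (278,230), spanning about 65 mm on the sheet. The empty cup now goes to the pad.

>>> {"api": "move_arm", "payload": {"targets": [[1,0,3,0,0,0],[2.5,0,8,0,0,0],[4,0,13,0,0,0],[5.4,0,18,0,0,0],[6.5,0,21.5,0,0,0],[7,0,23.3,0,0,0],[7,0,23.3,0,0,0],[7,0,23.3,0,0,0],[7,4,23.3,0,0,0],[7,8,23.3,0,0,0],[7,10,23.3,0,0,0],[7,11.5,23.3,0,0,0],[7,12.5,23.3,0,0,0],[7,13,23.3,0,0,0],[7,13,23.3,0,0,0],[7,13,23.3,0,0,0]]}}

```text
t: 40.22
tool_pos: [0.6203, 0.2721, 0.1211]
tool_rot: [-0.707, -0.006, 0.006, 0.707]
wrist_force: [-0.0, -0.2, -2.1]
grip_width: 0.0355
```

```bash
python3 -c "
from h import *
go(((.621,.271,.1105),91))
c=cam('scene');P=cloud(c);hsv=cv2.cvtColor(c['pixels'],cv2.COLOR_RGB2HSV)
m=cv2.inRange(hsv,(45,120,50),(80,255,255));q=P[(m>0)&(P[...,2]<.02)];print('pad seen',np.percentile(q,[1,99],axis=0).round(3).tolist())
m=cv2.inRange(hsv,(100,90,30),(130,255,255));q=P[m>0];print('blue',np.percentile(q,[1,99],axis=0).round(3).tolist())
"
```

```text
t 40.2 pos [0.6203 0.2721 0.1211] jaw 91.0 j [ 0.7   0.45 -0.13  0.   -0.98 -2.25] w 0.0355 F [-0.  -0.2 -2.1]
(0.621, 0.271, 0.1105) 91 [0.1, 1.1, -0.1, -0.0, -0.0, 0.1]
pad seen [[0.561, 0.21, -0.001], [0.684, 0.322, 0.009]]
blue [[0.575, 0.219, 0.017], [0.674, 0.312, 0.146]]
```

Position is good; I'll lower slowly until it touches.

>>> {"api": "move_arm", "payload": {"targets": [[0,0.4,0,0,0,0],[0,0.7,0,0,0,0],[0,0.9,0,0,0,0],[0,1,0,0,0,0],[0,1.1,0,0,0,0],[0,1.1,0,0,0,0]]}}

```text
t: 41.02
tool_pos: [0.6199, 0.2717, 0.111]
tool_rot: [0.707, 0.006, -0.006, -0.707]
wrist_force: [-6.0, -1.1, 9.5]
grip_width: 0.0351
```

```bash
python3 -c "
from h import *
go()"
```

```text
t 41.0 pos [0.6199 0.2717 0.111 ] jaw 91.0 j [ 0.7   0.46 -0.14  0.   -0.96 -2.25] w 0.0351 F [-6.  -1.1  9.5]
```

In contact (9.5 N up). Release and go straight up.

>>> {"api": "move_arm", "payload": {"targets": [[0,0,0,0,0,0],[0,0,0,0,0,0],[0,0,0,0,0,0],[0,0,0,0,0,0],[0,-2,0,0,0,0],[0,-4,0,0,0,0],[0,-7,0,0,0,0],[0,-11,0,0,0,0],[0,-16,0,0,0,0],[0,-20,0,0,0,0],[-10,-22,-5,0,0,0],[-10,-22,-5,0,0,0],[-10,-22,-5,0,0,0]], "grip": 6.5}}

```text
t: 42.65
tool_pos: [0.5189, 0.219, 0.3319]
tool_rot: [-0.706, -0.007, 0.005, 0.708]
wrist_force: [0.7, -0.1, 0.9]
grip_width: 0.0648
```

```bash
python3 foot.py; python3 -c "
from h import *
c=cam('scene');save(c,'s5.png');P=cloud(c);f=np.load('scene0.npz');c0={k:f[k] for k in f};P0=cloud(c0)
for nm,(x,y) in dict(jar=(.625,-.272),bottle=(.757,.217),bowl=(.79,-.2)).items():
  r=[]
  for Q in(P0,P):
    m=(abs(Q[...,0]-x)<.07)&(abs(Q[...,1]-y)<.07)&(Q[...,2]>.03);r.append(np.median(Q[m],0).round(3))
  print(nm,*r)
q=(P[...,2]>.012)&(P[...,2]<.07)&(abs(P[...,0]-.542)<.1)&(abs(P[...,1]-.036)<.1)
print('heap',P[q].min(0).round(3),P[q].max(0).round(3))
"
```

```text
t 42.6 pos [0.5189 0.219  0.3319] jaw 91.0 j [ 0.75  0.13 -0.09  0.   -1.35 -2.3 ] w 0.0648 F [ 0.7 -0.1  0.9]
wrist foot 1027 z [0.1261 0.1327 0.1339] ((619.8822631835938, 271.5020751953125), (36.17225646972656, 35.89998245239258), 0.8006950616836548)
wrist shoulder 3593 z [0.0863 0.0879 0.0955] ((619.9061279296875, 269.6571044921875), (99.93095397949219, 104.2137451171875), 68.05607604980469)
top foot 225 z [0.1297 0.1338 0.1377] ((622.3701171875, 270.2098083496094), (35.56959533691406, 35.367759704589844), 89.51179504394531)
top shoulder 809 z [0.0844 0.0892 0.0942] ((630.328857421875, 264.79351806640625), (102.61614990234375, 78.42786407470703), 57.845794677734375)
jar [ 0.639 -0.279  0.078] [ 0.638 -0.279  0.078]
bottle [0.776 0.2   0.103] [0.776 0.2   0.103]
bowl [ 0.824 -0.192  0.041] [ 0.824 -0.192  0.041]
heap [0.514 0.008 0.012] [0.579 0.068 0.04 ]
```

View pics/s5.png

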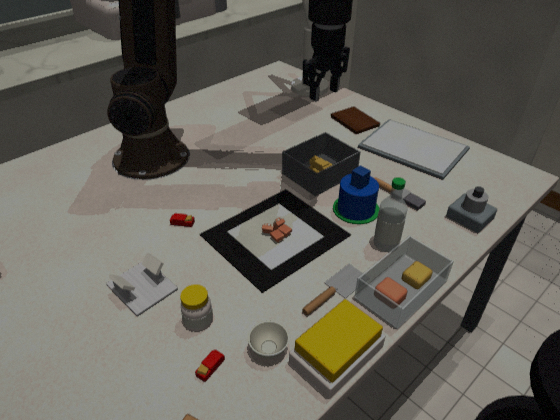

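The cup is on the pad at (357,195), the heap is on the sheet at (277,229), and the offcuts are in the bin at (320,163). The other things haven't moved, and the robot touches nothing.

```bash
python3 -c "
from h import *
print(order.finish_job())"
```

```text
the job is handed in; nothing more can be done
None
```

The job is done and handed in at about 43 s of the 210 s allowed; the hand-in reports no verdict.

- **Offcuts:** all four that lay on the mat are in the grey bin. The top view afterwards showed them there with the mat clear, and none were knocked aside.
- **Castings:** I turned the cup over low above the sheet, let it stand on its own, regripped it from above and lifted it straight up. The castings lie in one heap about 65 mm across and up to 40 mm high, inside the sheet. I saw none outside it.
- **Cup:** it stands mouth down on the green pad. The wrist view puts its axis at (0.620, 0.2715) and the top view puts the foot at (0.622, 0.270), about 1 mm from the pad's measured centre. The foot end face read about 0.133 m, against 0.134 m expected for a flat stand.
- **Other things:** jar, bottle and bowl read within 1 mm of where they started. I only checked the spatula and brush by eye; they looked unmoved.

Only one check disagreed. In the last views the cup's shoulder outline came out off-centre by up to 12 mm, because it was partly hidden from the cameras. I relied on the foot measurement instead, which agreed across both views.

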